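Open the sprung bit drawer of a screwdriver case

ROBOT

A 6-joint arm with a two-finger parallel gripper is mounted at the origin on the work surface. World frame = base frame: x ahead of the robot, y to its left, z up, the work surface at z = 0. Lengths are in m, angles in degrees, forces in N, time in s.
With the tool pointing down it reaches from about 0.4 to 0.825 m from the base axis. Payload 7 kg.
Tool frame: the origin (TCP) lies at the very end of the fingers, on their centre line; the grasp point (between the pads) lies 19 mm behind it; z points along the fingers, y is the line along which they close (so a half turn about z gives the same grasp; the last joint's range is limited). The gripper opens to 88 mm and grips with 3 to 60 N. Pads are 19 mm wide; open, the fingers measure 130 mm over their backs; the gripper's body (78 mm by 193 mm) begins 47 mm behind the grasp point.
Start: joints at [16.507, 20.546, 0.682, 0, -70.136, -16.507], TCP at [0.675, -0, 0.227] pointing down, gripper open.
Joint ranges: [-176.03, 176.03], [-82.01, 121.73], [-58.28, 71.71], [-173.87, 95.51], [-174.79, -0.11], [-173.66, 173.66]. Speed limits (degrees/s): [136.94, 136.94, 172.46, 180, 180, 180].

INTERFACE

Orientations are given as [roll, pitch, yaw] about the fixed x, y, z axes, in that order (R = Rz(yaw) Ry(pitch) Rx(roll)).
In Python, from plant import ctrl, viewer gives the robot as it stands.
- The arm moves only by the tool servo_tool, never from a script. Its argument "rows" is a list of rows, each a list of 6 numbers: the shift along the world's x, y, z in mm, then the turn, a rotation vector about the world's x, y, z in degrees. A call has 1 to 5 rows; each row shifts and turns the commanded pose from where the row before left it; what a row does not reach is not made up. A row lasts 1/12 s, in which the tool goes at most 41.7 mm and 7.16 degrees, less where a joint would pass 70% of its speed; a pose out of reach is approached as far as the arm can. A call is refused whole if a number of a shift passes 41.7 or a number of a turn 7.16, either way. A call with a gripper value outside its range is refused whole. "fingers" is the finger opening in mm, from 0 to 87.6, set as the call begins (left out, the last holds). The fingers move at their own pace and stop on an object; the grip force is fixed at half the most. Time passes only in rows, so rows that do not move let the fingers close. It gives the time, the measured TCP pose, the force and the opening at its end, in the units of the state.
- ctrl.get_obs(): the state, without advancing time (a new reading comes with each control period).
- viewer.snapshot(name): name is "scene" or "side" or "wrist"; returns (picture, depth): 420x560x3 uint8, red, green, blue; 420x560 float32, m along the optical axis (not along the pixel's ray), 0 where there is no reading.
- viewer.calibration(name): a dict with "fx", "fy", "cx", "cy" (pixels), "k1" (the pictures are not rectified: a ray, as slopes to the right and down, at radius r is drawn at 1 + k1 r^2 times it, then the intrinsics apply), "origin" and "rotation" of the camera in the world. Camera axes: x right, y up, looking along -z (the intrinsics and any distortion apply to the point x, -y, -z); pixel columns grow to the right and rows downward; lengths in m; the calibration is good to about 2 mm. A picture is of the moment at which its call begins: read the wrist's pose just before it. calibration takes no time and is no camera call; for the wrist camera it gives the pose at the moment of the call.
- ctrl.close_job(): hands the job in, once; it reports no verdict.
The state is a dict: "clock": time; "joint_pos": joint angles; "qvel": joint speeds; "tau": joint torques, N m; "tool_pos": TCP position; "orientation": TCP orientation; "force": force on the tool from outside, world axes, zero at the start; "moment": the same for the moment, N m; "opening": finger opening in m.
Only numpy, scipy, OpenCV 4.12 (cv2) and the standard library are available. Lean on these libraries where they do the work, as an engineer would, in place of code of your own. Each camera call takes 0.05 s, during which the arm holds its last target. There are 200 camera calls.

TASK

Get the bits within reach: press the round release button on top of the grey bit case, gently (never over 14 N), and keep it down while the drawer pops out by itself, unhindered and not touched. Then take the drawer by its finger pull, draw it the rest of the way out to its stop, and let go, leaving it open. Leave the jar, the screwdriver and the notebook where they are.

Things in the scene. Friction and masses are not known exactly. Their poses are not given: they have to be found in the camera images.
- case: Grey plastic bit case, fixed: 130 deep (x) x 150 wide (y) x 62 high. Origin: centre of its underside; its -x side is the front (roughly towards the robot), z up. Six thin steel rods lie in a block 6 mm high across the rear of its top, 20 to 56 mm behind the centre. Pressing the case or its button with over 14 N fails the job.
- button_axis (a point): Point on the case's flat top, 62 mm above the desk, on the axis of the release button (20 mm ahead, -x, of the case's centre). The button: a grey round cap 26 across, in a flat black surround 38 across. At rest its crown stands 8 to 24 mm above this point; how much differs each time and is not measured: find it by touch.
- pull (a point): Middle of the top edge of the drawer's finger pull, 48 mm above the desk, 15 mm ahead of the drawer front; moves with the drawer. The pull: an upright grey fin in the middle of the front, 12 thick (along the case's y), 28 out from the front, 14 to 48 mm above the desk. Pinch it from above, along the case's y. Pull along the case's -x: 1.5 N of friction; it stays where it is left.
- jar: Amber glass jar with a metal cap, 52 across, 78 high, loose beside the case on its +y side. Origin at the centre of its underside. Must not be shifted by 15 mm.
- screwdriver: Black-handled screwdriver, 150 long, lying loose beside the case on its -y side; origin under its middle. Must not be shifted by 15 mm.
- notebook: Small red notebook 130 x 90 x 14, lying loose ahead of the case on its +y side. Origin at the centre of its underside. Must not be shifted by 15 mm.
- button_stop (a point): Fixed point 5 mm below point button_axis. Feel of the button: it goes straight down on a spring, about 2.8 N at first touch, 5.6 N where the latch lets go (3.5 mm down from rest), 6.8 N at 5 mm, where it meets a hard stop and the force climbs steeply. Let up before the drawer is 35 mm out, a catch may stop it at about 8 or 20 mm: press again.
- drawer: The drawer: grey front 138 wide x 48 high, flush with the case when shut, black tray of upright steel bits behind. Origin on the case's origin when shut; slides to the case's -x. Its damped spring pops it 42 mm out in about 1.5 s; stop at 90 mm. Until it has come 38 mm by itself it must not be touched (over 1 N).
There are look-alikes about, which are no part of the job. What is meant by the case is not pink or purple, and is the larger of those in its own colour.

How it is judged (in metres and radians):
On the way:
1. the drawer has popped out by itself (at least 38 mm) (x of drawer in the frame of case below -0.038 m), for 0.1 s.
At the end, for the whole second after the job is handed in: The drawer is out to its stop (at least 84 of 90 mm), at rest and let go, and jar, screwdriver and notebook are within 15 mm of where they were (x of drawer in the frame of case below -0.084 m and linear speed of drawer below 0.01 m/s and distance of each of jar, screwdriver, notebook from where it was at the start of the episode below 0.015 m); the robot touches nothing.
It fails at once if the drawer is touched (over 1 N) before it has popped out 38 mm by itself (x of drawer in the frame of case above -0.038 m and contact force between any of the fingers, the arm and drawer above 1 N).
It fails at once if the robot presses on the case or its button with more than 14 N before the drawer has popped out (x of drawer in the frame of case above -0.038 m and contact force between any of the fingers, the arm and case above 14 N).
It fails at once if jar, screwdriver or notebook shifted by 15 mm (distance of any of jar, screwdriver, notebook from where it was at the start of the episode above 0.015 m).
It also fails if it takes over 61 s, if anything falls off the work surface, if the arm or the gripper's body presses on something with over 40 N, if the wrist force passes 120 N, or if a joint passes its speed limit or range.

## Working session

There is one attempt and no reset: what is moved stays moved. The work goes in short steps, Python scripts to look and compute and a tool call to move; the robot and the scene stay as the last step left them, time stands still between calls to the robot, and variables do not carry over. Pictures are saved under pics/ and viewed, on a budget of 10 in all, crops included, one or two more only if the job needs it, and the job is handed in when it is done.

Besides the shell and the picture viewer there is one more tool, called after "Emit:" by a JSON object that holds its "op" and its "data". servo_tool: Moves the arm, as the interface text tells. Its arguments: {"type":"object","properties":{"rows":{"type":"array","items":{"type":"array","items":{"type":"number"}}},"fingers":{"type":"number"}},"required":["rows"]}

```bash
mkdir -p pics; cat > h.py <<'E'
from plant import ctrl, viewer
import numpy as np, cv2
def snap(name,fn=None):
    cal=viewer.calibration(name); im,d=viewer.snapshot(name)
    if fn: cv2.imwrite('pics/'+fn,cv2.cvtColor(im,cv2.COLOR_RGB2BGR))
    return im,d,cal
def cloud(d,cal):
    h,w=d.shape; u,v=np.meshgrid(np.arange(w),np.arange(h))
    K=np.array([[cal['fx'],0,cal['cx']],[0,cal['fy'],cal['cy']],[0,0,1]],float)
    n=cv2.undistortPoints(np.stack([u,v],-1).reshape(-1,1,2).astype(np.float64),K,np.array([cal['k1'],0,0,0],float)).reshape(h,w,2)
    P=np.stack([n[...,0]*d,-n[...,1]*d,-d],-1)
    W=P@np.array(cal['rotation']).T+np.array(cal['origin'])
    W[d<=0]=np.nan
    return W
E
python3 - <<'E'
from h import *
for n in ('scene','side'):
    im,d,c=snap(n,n+'0.png'); np.savez(n+'0.npz',im=im,W=cloud(d,c)); print(n,c['origin'],c['fx'],c['k1'])
print(ctrl.get_obs())
E
```

```text
Traceback (most recent call last):
  File "h.py", line 12, in cloud
    W=P@np.array(cal['rotation']).T+np.array(cal['origin'])
      ~~~~~~~~~~~~~~~~~~~~~~~~~~~~~^~~~~~~~~~~~~~~~~~~~~~~~
ValueError: operands could not be broadcast together with shapes (420,560) (3,)
```

View pics/scene0.png

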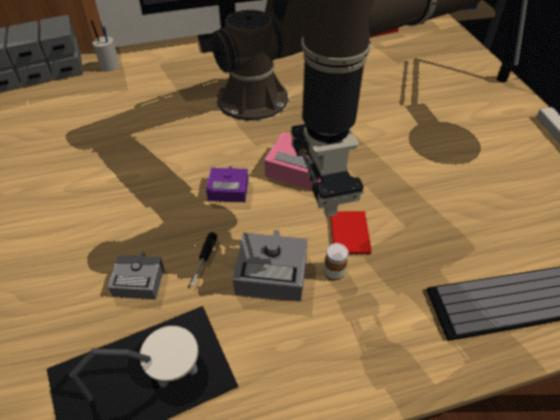

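The scene picture shows the large grey case at about (270,265), with its button at (272,250), the jar at (336,262), the screwdriver at (205,258) and the notebook at (350,232). There are decoys at (137,277), (228,184) and (292,160). The camera rotation has 3 elements, so I'll read it as rpy.

```bash
sed -i "s/^import numpy.*/&\nfrom scipy.spatial.transform import Rotation as Rn/; s/np.array(cal\['rotation'\]).T/Rn.from_euler('xyz',cal['rotation'],degrees=True).as_matrix().T/" h.py
python3 - <<'E'
from h import *
for n in ('scene','side'):
    im,d,c=snap(n,n+'0.png'); W=cloud(d,c); np.savez(n+'0.npz',im=im,W=W); print(n,c)
    if n=='scene':
        for p in [(272,250),(290,250),(336,247),(350,232),(205,258),(300,310),(100,230)]: print(p,W[p[1],p[0]].round(4))
print(ctrl.get_obs())
E
```

```text
scene {'fx': 467.22618798566646, 'fy': 467.22618798566646, 'cx': 275.9625683655766, 'cy': 208.15225268165233, 'k1': -0.07918904715802275, 'origin': array([ 1.27130274, -0.24434454,  0.90175441]), 'rotation': array([41.80107848,  0.30260561, 75.43970505])}
(272, 250) [ 0.6758 -0.1031  0.0803]
(290, 250) [ 0.6708 -0.0605  0.0592]
(336, 247) [0.701  0.0363 0.0761]
(350, 232) [0.6244 0.1053 0.0151]
(205, 258) [ 0.6126 -0.2487  0.0167]
(300, 310) [ 0.7894 -0.07   -0.002 ]
(100, 230) [ 0.4492 -0.493   0.0016]
side {'fx': 400.13642235245084, 'fy': 400.13642235245084, 'cx': 283.8859188538169, 'cy': 205.81097331594654, 'k1': -0.026732210579504666, 'origin': array([ 0.08234664, -0.69913323,  0.61750919]), 'rotation': array([ 55.12332652,  -0.28951478, -36.34228738])}
{'clock': 0.15, 'joint_pos': array([ 1.65073779e+01,  2.05826388e+01,  6.46773364e-01, -1.30874016e-02,
       -7.01344979e+01, -1.65058847e+01]), 'qvel': array([-0.0048901 , -0.08758994,  0.06619594,  0.12522143, -0.06606107,
       -0.09986919]), 'tau': array([ 1.39394037e-04, -5.83274567e+01,  2.93289685e+01,  7.00122759e+00,
        8.75052094e-03, -9.76538854e-05]), 'tool_pos': array([ 6.74650980e-01, -2.52988073e-05,  2.25842837e-01]), 'orientation': array([ 1.79929040e+02, -8.19518935e-03, -9.00029565e+01]), 'force': array([-0.33329878,  0.17548041, -0.4067605 ]), 'moment': array([ 0.00537296, -0.04113784, -0.01303931]), 'opening': 0.08757486556432097}
```

View pics/side0.png

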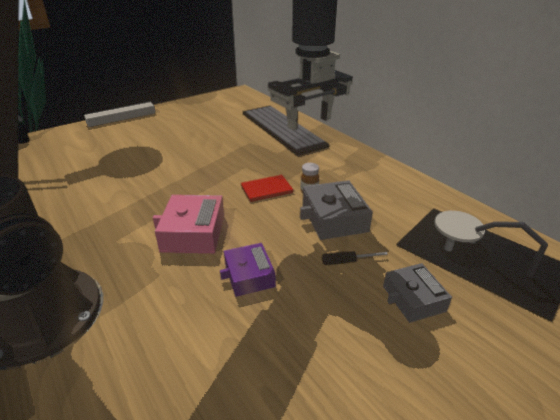

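The side picture shows the case at (337,208), its button at (329,198) and its pull at the left face, about (303,205). Next I'll fit the case's top.

```bash
cat > fit.py <<'E'
from h import *
def fit(W,c0=(0.70,-0.10)):
    Q=W.reshape(-1,3); Q=Q[np.isfinite(Q).all(1)]
    r=np.hypot(*(Q[:,:2]-c0).T)
    T=Q[(r<0.115)&(Q[:,2]>0.055)&(Q[:,2]<0.066)]
    rect=cv2.minAreaRect(T[:,:2].astype(np.float32)*1000)
    B=Q[(r<0.08)&(Q[:,2]>0.071)]
    return T,rect,B
if __name__=='__main__':
    for n in ('scene','side'):
        W=np.load(n+'0.npz')['W']; T,rect,B=fit(W); Q=W.reshape(-1,3)
        print(n,len(T),np.median(T[:,2]).round(4),rect,'button',len(B),np.median(B,0).round(4),B.min(0).round(4),B.max(0).round(4))
        Q=Q[np.isfinite(Q).all(1)]; r=np.hypot(*(Q[:,:2]-(.7,-.1)).T)
        P=Q[(r<0.14)&(Q[:,2]>0.04)&(Q[:,2]<0.0515)&(Q[:,0]<0.64)]
        if len(P): print('pull?',len(P),np.median(P,0).round(4),P.min(0).round(4),P.max(0).round(4))
E
python3 fit.py
```

```text
scene 2851 0.0615 ((691.739990234375, -84.76251220703125), (202.06353759765625, 131.61509704589844), 67.85675811767578) button 4519 [ 0.7025 -0.0366  0.5203] [ 0.6482 -0.1338  0.071 ] [ 0.7522 -0.0201  0.6403]
pull? 31 [ 0.6028 -0.0772  0.0471] [ 0.5947 -0.0845  0.0401] [ 0.6135 -0.0693  0.0498]
side 1526 0.0625 ((691.380126953125, -86.67274475097656), (202.9180450439453, 131.91937255859375), 67.9507064819336) button 1822 [ 0.6788 -0.0397  0.4061] [ 0.6468 -0.1135  0.0713] [ 0.754  -0.0203  0.5041]
pull? 193 [ 0.6122 -0.1211  0.0467] [ 0.5931 -0.1709  0.04  ] [ 0.6394 -0.039   0.0514]
```

```bash
cat > fit2.py <<'E'
from h import *
from fit import fit
def dofit(W,yaw=-22.0,c=(0.69,-0.10)):
    Q=W.reshape(-1,3); Q=Q[np.isfinite(Q).all(1)]
    c=np.array(c)
    for _ in range(3):
        a=np.radians(yaw); ex=np.array([np.cos(a),np.sin(a)]); ey=np.array([-ex[1],ex[0]])
        L=np.c_[(Q[:,:2]-c)@ex,(Q[:,:2]-c)@ey]
        m=(abs(L[:,0])<.08)&(abs(L[:,1])<.085)&(Q[:,2]>.056)&(Q[:,2]<.066)
        (cx,cy),(w,h),ang=cv2.minAreaRect(Q[m,:2].astype(np.float32)*1000)
        c=np.array([cx,cy])/1000; yaw=((ang-yaw+45)%90)-45+yaw
    a=np.radians(yaw); ex=np.array([np.cos(a),np.sin(a)]); ey=np.array([-ex[1],ex[0]])
    L=np.c_[(Q[:,:2]-c)@ex,(Q[:,:2]-c)@ey,Q[:,2]]
    b=L[(abs(L[:,0]+.02)<.025)&(abs(L[:,1])<.025)&(L[:,2]>.068)&(L[:,2]<.09)]
    p=L[(L[:,0]<-.075)&(L[:,0]>-.11)&(abs(L[:,1])<.03)&(L[:,2]>.035)&(L[:,2]<.055)]
    return c,yaw,(w,h),b,p,ex,ey,m.sum()
if __name__=='__main__':
    for n in ('scene','side'):
        c,yaw,s,b,p,ex,ey,k=dofit(np.load(n+'0.npz')['W'])
        print(n,c.round(4),round(yaw,2),s,k)
        for t,q in(('button',b),('pull',p)):
            if len(q): print(t,len(q),np.median(q,0).round(4),q.min(0).round(4),q.max(0).round(4))
        print('button_axis',(c-.02*ex).round(4),'pull',(c-.08*ex).round(4))
E
python3 fit2.py
```

```text
scene [ 0.6822 -0.1087] -21.84 (150.09967041015625, 131.8060760498047) 2835
button 128 [-0.0149  0.0007  0.0806] [-0.0338 -0.0119  0.0681] [-0.005   0.0129  0.0844]
pull 31 [-0.0843  0.0007  0.0469] [-0.0935 -0.0054  0.0366] [-0.0752  0.0063  0.0498]
button_axis [ 0.6636 -0.1013] pull [ 0.6079 -0.0789]
side [ 0.6823 -0.1076] -20.98 (155.5821990966797, 132.36314392089844) 1506
button 93 [-0.0224 -0.0059  0.0807] [-0.0328 -0.0133  0.0682] [-0.0075  0.0134  0.0848]
pull 55 [-0.0843 -0.0024  0.0448] [-0.0938 -0.0072  0.0352] [-0.0752  0.008   0.0502]
button_axis [ 0.6637 -0.1004] pull [ 0.6076 -0.0789]
```

Emit:
{"op": "servo_tool", "data": {"rows": [[-1.1,-10.1,-6,0,0,6.82],[-1.1,-10.1,-6,0,0,6.82],[-1.1,-10.1,-6,0,0,6.82],[-1.1,-10.1,-6,0,0,6.82],[-1.1,-10.1,-6,0,0,6.82]], "fingers": 0}}

```text
clock: 0.57
tool_pos: [0.6692, -0.0509, 0.1959]
orientation: [180.0, 0.0, -55.6]
force: [-0.2, -0.5, -0.3]
opening: 0.0598
```

Emit:
{"op": "servo_tool", "data": {"rows": [[-1.1,-10.1,-16,0,0,6.82],[-1.1,-10.1,-16,0,0,6.82],[-1.1,-10.1,-16,0,0,6.82],[-1.1,-10.1,-16,0,0,6.82],[-1.1,-10.1,-16,0,0,6.82]]}}

```text
clock: 0.98
tool_pos: [0.6637, -0.1015, 0.1155]
orientation: [180.0, 0.0, -21.5]
force: [0.6, -0.4, -0.3]
opening: 0.0263
```

Emit:
{"op": "servo_tool", "data": {"rows": [[0,0,0,0,0,0],[0,0,0,0,0,0],[0,0,0,0,0,0],[0,0,0,0,0,0]]}}

```text
clock: 1.32
tool_pos: [0.6648, -0.1005, 0.1178]
orientation: [-180.0, -0.1, -21.9]
force: [0.0, -0.2, -0.3]
opening: 0.0023
```

```bash
python3 - <<'E'
from h import *
from fit2 import dofit
o=ctrl.get_obs(); print(o['clock'],o['tool_pos'],o['orientation'],o['force'],o['opening'])
im,d,c=snap('wrist','wrist1.png'); W=cloud(d,c)
Q=W.reshape(-1,3);Q=Q[np.isfinite(Q).all(1)]
try:
    c,yaw,s,b,p,ex,ey,k=dofit(W,c=(.6822,-.1085)); print(c,yaw,s,k)
except Exception as e: print(e)
E
```

```text
1.3167 [ 0.66483694 -0.10052452  0.11781794] [-1.79959902e+02 -9.81872064e-02 -2.19215309e+01] [ 0.02879624 -0.23504953 -0.30501359] 0.0022788246336463594
[ 0.68200439 -0.10608199] -21.908493041992188 (150.6495819091797, 129.1478729248047) 24044
```

View pics/wrist1.png

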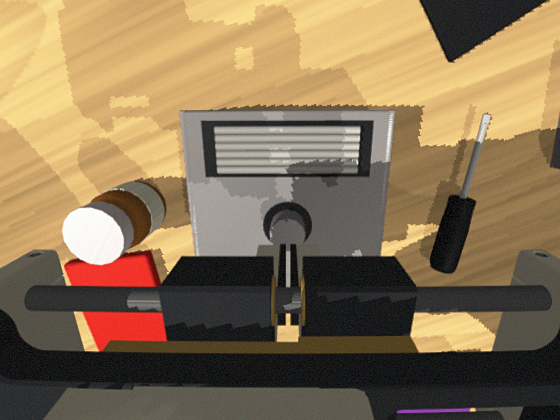

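The wrist picture shows the button at (288,222), right ahead of the closed fingertips. The wrist fit agrees with the earlier ones to about 2 mm, so I'll descend.

Emit:
{"op": "servo_tool", "data": {"rows": [[-1,0.5,-9,0,0,0],[0,0,-9,0,0,0],[0,0,-6,0,0,0],[0,0,0,0,0,0],[0,0,0,0,0,0]]}}

```text
clock: 1.78
tool_pos: [0.6625, -0.1005, 0.0917]
orientation: [180.0, 0.1, -21.8]
force: [0.7, 1.0, 0.1]
opening: 0.0002
```

Emit:
{"op": "servo_tool", "data": {"rows": [[0,0,-1,0,0,0],[0,0,-1,0,0,0],[0,0,-1,0,0,0],[0,0,0,0,0,0]]}}

```text
clock: 2.12
tool_pos: [0.663, -0.1005, 0.0895]
orientation: [-180.0, -0.0, -21.8]
force: [-0.1, -0.4, -0.3]
opening: 0.0006
```

Emit:
{"op": "servo_tool", "data": {"rows": [[0,0,-1,0,0,0],[0,0,-1,0,0,0],[0,0,-1,0,0,0],[0,0,0,0,0,0]]}}

```text
clock: 2.45
tool_pos: [0.6628, -0.1005, 0.0863]
orientation: [180.0, 0.0, -21.8]
force: [0.4, -0.4, -0.1]
opening: 0.0
```

Emit:
{"op": "servo_tool", "data": {"rows": [[0,0,-1,0,0,0],[0,0,-1,0,0,0],[0,0,0,0,0,0]]}}

```text
clock: 2.7
tool_pos: [0.6628, -0.1005, 0.0843]
orientation: [180.0, 0.0, -21.8]
force: [-0.3, -0.2, -0.8]
opening: 0.0004
```

Emit:
{"op": "servo_tool", "data": {"rows": [[0,0,-1,0,0,0],[0,0,0,0,0,0]]}}

```text
clock: 2.87
tool_pos: [0.6629, -0.1005, 0.0834]
orientation: [180.0, 0.0, -21.8]
force: [-0.5, 0.2, -0.9]
opening: 0.0001
```

Emit:
{"op": "servo_tool", "data": {"rows": [[0,0,-1,0,0,0],[0,0,0,0,0,0]]}}

```text
clock: 3.03
tool_pos: [0.663, -0.1005, 0.0826]
orientation: [180.0, -0.0, -21.8]
force: [-0.3, -0.5, -0.8]
opening: 0.0007
```

Emit:
{"op": "servo_tool", "data": {"rows": [[0,0,-1,0,0,0],[0,0,0,0,0,0]]}}

```text
clock: 3.2
tool_pos: [0.6632, -0.1006, 0.0821]
orientation: [180.0, -0.0, -21.8]
force: [-1.2, 1.0, 4.2]
opening: 0.0007
```

Emit:
{"op": "servo_tool", "data": {"rows": [[0,0,-1,0,0,0],[0,0,0,0,0,0]]}}

```text
clock: 3.37
tool_pos: [0.6632, -0.1006, 0.0814]
orientation: [-180.0, -0.0, -21.8]
force: [-1.9, 0.4, 5.1]
opening: 0.0004
```

Emit:
{"op": "servo_tool", "data": {"rows": [[0,0,-1,0,0,0],[0,0,0,0,0,0]]}}

```text
clock: 3.53
tool_pos: [0.6632, -0.1006, 0.0804]
orientation: [-180.0, -0.1, -21.8]
force: [-1.8, 1.4, 6.5]
opening: 0.0003
```

Emit:
{"op": "servo_tool", "data": {"rows": [[0,0,-0.7,0,0,0],[0,0,0,0,0,0]]}}

```text
clock: 3.7
tool_pos: [0.6632, -0.1006, 0.0798]
orientation: [-180.0, -0.1, -21.8]
force: [-2.1, 1.1, 7.2]
opening: 0.0001
```

```bash
cat > dr.py <<'E'
from h import *
c0=np.array([.6822,-.1078]);a=np.radians(-21.9);ex=np.array([np.cos(a),np.sin(a)]);ey=np.array([-ex[1],ex[0]])
for n in ('scene','side'):
    im,d,c=snap(n,n+'_d.png'); Q=cloud(d,c).reshape(-1,3);Q=Q[np.isfinite(Q).all(1)]
    L=np.c_[(Q[:,:2]-c0)@ex,(Q[:,:2]-c0)@ey,Q[:,2]]
    p=L[(L[:,0]<-.068)&(L[:,0]>-.21)&(abs(L[:,1])<.06)&(L[:,2]>.025)&(L[:,2]<.053)]
    f=p[abs(p[:,1])<.011]
    if len(f): print(n,'foremost x',np.percentile(f[:,0],[0,3,10]).round(4),'y top',np.percentile(f[:,1],[5,95]).round(4),len(p),len(f))
o=ctrl.get_obs(); print(o['clock'],o['tool_pos'],o['force'],o['opening'])
E
python3 dr.py
```

```text
side foremost x [-0.094  -0.0936 -0.0922] y top [-0.007   0.0037] 108 108
3.8 [ 0.66323816 -0.10055849  0.07980572] [-2.04999314  0.55618246  5.46359173] 0.00020239114810815677
```

Emit:
{"op": "servo_tool", "data": {"rows": [[0,0,-0.7,0,0,0],[0,0,0,0,0,0],[0,0,0,0,0,0]]}}

```text
clock: 4.05
tool_pos: [0.6635, -0.1006, 0.0789]
orientation: [-180.0, -0.1, -21.8]
force: [-1.0, -0.5, 5.6]
opening: 0.0005
```

```bash
python3 dr.py
```

```text
side foremost x [-0.1009 -0.1002 -0.099 ] y top [-0.0078  0.0047] 241 128
4.15 [ 0.66343626 -0.10057894  0.0788429 ] [-0.06969087 -1.09344453  5.58729937] 0.0004903779113603914
```

Released: the drawer is 7 mm out and moving. I'll press slightly more for margin, then hold.

Emit:
{"op": "servo_tool", "data": {"rows": [[0,0,-0.5,0,0,0],[0,0,0,0,0,0],[0,0,0,0,0,0],[0,0,0,0,0,0],[0,0,0,0,0,0]]}}

```text
clock: 4.57
tool_pos: [0.6635, -0.1006, 0.0784]
orientation: [-180.0, -0.1, -21.8]
force: [-1.3, -0.0, 5.9]
opening: 0.0005
```

Emit:
{"op": "servo_tool", "data": {"rows": [[0,0,0,0,0,0],[0,0,0,0,0,0],[0,0,0,0,0,0],[0,0,0,0,0,0],[0,0,0,0,0,0]]}}

```text
clock: 4.98
tool_pos: [0.6635, -0.1006, 0.0784]
orientation: [-180.0, -0.1, -21.8]
force: [-1.9, 0.2, 4.9]
opening: 0.0003
```

Emit:
{"op": "servo_tool", "data": {"rows": [[0,0,0,0,0,0],[0,0,0,0,0,0],[0,0,0,0,0,0],[0,0,0,0,0,0],[0,0,0,0,0,0]]}}

```text
clock: 5.4
tool_pos: [0.6635, -0.1006, 0.0784]
orientation: [-180.0, -0.1, -21.8]
force: [-0.8, -0.8, 7.3]
opening: 0.0007
```

Emit:
{"op": "servo_tool", "data": {"rows": [[0,0,0,0,0,0],[0,0,0,0,0,0],[0,0,0,0,0,0],[0,0,0,0,0,0],[0,0,0,0,0,0]]}}

```text
clock: 5.82
tool_pos: [0.6635, -0.1006, 0.0784]
orientation: [-180.0, -0.1, -21.8]
force: [-1.0, -0.3, 6.0]
opening: 0.0005
```

```bash
python3 dr.py
```

```text
side foremost x [-0.135  -0.1346 -0.1325] y top [-0.0077  0.0058] 328 153
5.9167 [ 0.66344595 -0.10061754  0.07837515] [-0.51860196  0.05334483  5.67338007] 0.00047237578106566655
```

The drawer is about 41 mm out. I'll wait briefly, lift straight up, then go over the pull.

Emit:
{"op": "servo_tool", "data": {"rows": [[0,0,0,0,0,0],[0,0,0,0,0,0],[0,0,0,0,0,0],[0,0,15,0,0,0],[0,0,25,0,0,0]]}}

```text
clock: 6.33
tool_pos: [0.661, -0.1005, 0.1149]
orientation: [179.9, 0.3, -21.8]
force: [0.5, 0.2, -0.7]
opening: 0.0004
```

Emit:
{"op": "servo_tool", "data": {"rows": [[-19.5,7.9,0,0,0,0],[-19.5,7.9,0,0,0,0],[-19.5,7.9,0,0,0,0],[-19.5,7.9,0,0,0,0],[-19.3,7.8,0,0,0,0]], "fingers": 50}}

```text
clock: 6.75
tool_pos: [0.5645, -0.0608, 0.1173]
orientation: [180.0, 0.0, -21.8]
force: [-0.4, 0.8, -0.2]
opening: 0.0285
```

Emit:
{"op": "servo_tool", "data": {"rows": [[0,0,-10,0,0,0],[0,0,-10,0,0,0],[0,0,0,0,0,0],[0,0,0,0,0,0],[0,0,0,0,0,0]]}}

```text
clock: 7.17
tool_pos: [0.5662, -0.0614, 0.0973]
orientation: [180.0, 0.0, -21.8]
force: [0.5, -0.5, 0.2]
opening: 0.0498
```

```bash
python3 dr.py; python3 -c "
from h import *
snap('wrist','wrist2.png')"
```

```text
scene foremost x [-0.1337 -0.1309 -0.1271] y top [-0.0088  0.0104] 446 114
side foremost x [-0.1351 -0.1344 -0.1324] y top [-0.0072  0.0065] 306 148
7.2667 [ 0.56624229 -0.06131489  0.09759846] [ 0.08482149 -0.95299428  0.11248062] 0.049772734351454136
```

View pics/wrist2.png

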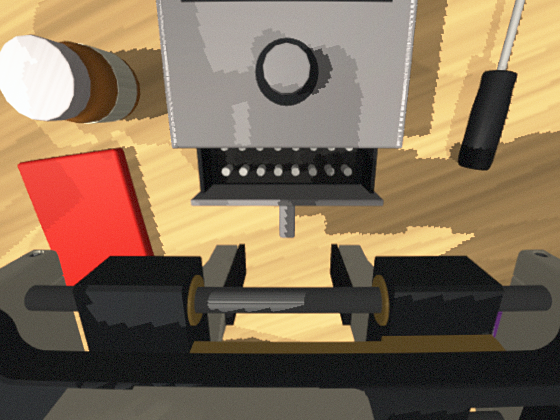

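View pics/side_d.png

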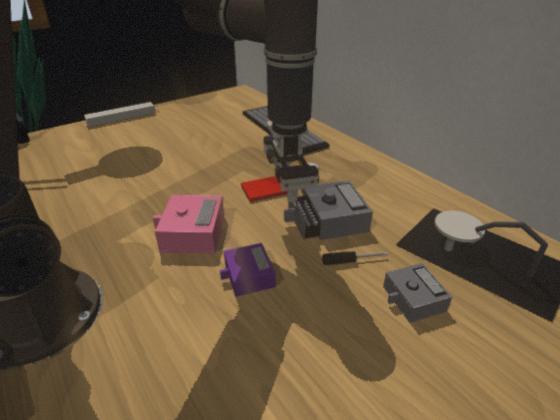

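The wrist picture shows the fin at (287,220), centred between the fingers (240 to 335), with the drawer open and the jar and notebook clear. Descend and grip.

Emit:
{"op": "servo_tool", "data": {"rows": [[0,0,-15,0,0,0],[0,0,-15,0,0,0],[0,0,-15,0,0,0],[0,0,-15,0,0,0],[0,0,-14,0,0,0]]}}

```text
clock: 7.73
tool_pos: [0.566, -0.0612, 0.0231]
orientation: [-180.0, -0.0, -21.8]
force: [-0.5, -0.3, 0.0]
opening: 0.0498
```

Emit:
{"op": "servo_tool", "data": {"rows": [[0,0,0,0,0,0],[0,0,0,0,0,0],[0,0,0,0,0,0],[0,0,0,0,0,0],[0,0,0,0,0,0]], "fingers": 0}}

```text
clock: 8.15
tool_pos: [0.5664, -0.061, 0.0247]
orientation: [-179.9, -0.1, -21.8]
force: [-0.3, -0.7, -0.1]
opening: 0.0223
```

Emit:
{"op": "servo_tool", "data": {"rows": [[0,0,0,0,0,0],[0,0,0,0,0,0],[0,0,0,0,0,0]]}}

```text
clock: 8.4
tool_pos: [0.5663, -0.0606, 0.0244]
orientation: [-179.9, -0.1, -21.8]
force: [-0.3, 3.5, 3.1]
opening: 0.0119
```

Gripped at 12 mm, the fin's thickness. Now I'll pull along case -x, about 49 mm.

Emit:
{"op": "servo_tool", "data": {"rows": [[-4.5,1.8,0,0,0,0],[-4.5,1.8,0,0,0,0],[-4.5,1.8,0,0,0,0],[-4.5,1.8,0,0,0,0],[-4.5,1.8,0,0,0,0]]}}

```text
clock: 8.82
tool_pos: [0.5437, -0.0516, 0.0243]
orientation: [-179.9, -0.1, -21.8]
force: [3.1, 3.4, 5.9]
opening: 0.0118
```

Emit:
{"op": "servo_tool", "data": {"rows": [[-4.5,1.8,0,0,0,0],[-4.5,1.8,0,0,0,0],[-4.5,1.8,0,0,0,0],[-3,1.2,0,0,0,0],[-2,0.8,0,0,0,0]]}}

```text
clock: 9.23
tool_pos: [0.525, -0.0441, 0.0243]
orientation: [-179.9, -0.1, -21.8]
force: [2.8, 3.3, 4.9]
opening: 0.0118
```

Emit:
{"op": "servo_tool", "data": {"rows": [[-1.5,0.6,0,0,0,0],[-1.5,0.6,0,0,0,0],[0,0,0,0,0,0]]}}

```text
clock: 9.48
tool_pos: [0.522, -0.0429, 0.0243]
orientation: [-179.9, -0.1, -21.8]
force: [2.0, 4.7, 6.2]
opening: 0.012
```

```bash
python3 dr.py
```

```text
scene foremost x [-0.18   -0.1769 -0.1654] y top [-0.0099  0.0096] 687 167
side foremost x [-0.1584 -0.1449 -0.1146] y top [-0.0099  0.0081] 265 53
9.5833 [ 0.52194156 -0.04290947  0.0242446 ] [1.45950179 5.47464227 6.99435315] 0.011961440474683956
```

Emit:
{"op": "servo_tool", "data": {"rows": [[-0.9,0.4,0,0,0,0],[0,0,0,0,0,0]]}}

```text
clock: 9.75
tool_pos: [0.5215, -0.0427, 0.0243]
orientation: [-179.9, -0.1, -21.8]
force: [3.3, 3.2, 5.9]
opening: 0.0121
```

Emit:
{"op": "servo_tool", "data": {"rows": [[-0.9,0.4,0,0,0,0],[0,0,0,0,0,0]]}}

```text
clock: 9.92
tool_pos: [0.5215, -0.0427, 0.0243]
orientation: [-179.9, -0.2, -21.8]
force: [6.0, -1.0, 3.0]
opening: 0.0119
```

The tool stopped moving and the force along the pull rose, so this is the stop. Unload, open, lift straight up.

Emit:
{"op": "servo_tool", "data": {"rows": [[0.9,-0.4,0,0,0,0],[0,0,0,0,0,0],[0,0,0,0,0,0],[0,0,0,0,0,0],[0,0,0,0,0,0]], "fingers": 45}}

```text
clock: 10.33
tool_pos: [0.5198, -0.0433, 0.0232]
orientation: [179.9, 0.1, -21.8]
force: [0.3, -0.2, 0.1]
opening: 0.0394
```

Emit:
{"op": "servo_tool", "data": {"rows": [[0,0,0,0,0,0],[0,0,15,0,0,0],[0,0,20,0,0,0],[0,0,25,0,0,0],[0,0,25,0,0,0]]}}

```text
clock: 10.75
tool_pos: [0.52, -0.0433, 0.1092]
orientation: [179.9, 0.1, -21.8]
force: [0.4, -0.2, 0.3]
opening: 0.0453
```

Emit:
{"op": "servo_tool", "data": {"rows": [[-15,6,20,0,0,0],[-15,6,20,0,0,0],[0,0,0,0,0,0],[0,0,0,0,0,0],[0,0,0,0,0,0]]}}

```text
clock: 11.17
tool_pos: [0.4906, -0.0311, 0.1485]
orientation: [-180.0, 0.0, -21.8]
force: [-0.8, -0.5, -0.9]
opening: 0.045
```

```bash
python3 dr.py; python3 - <<'E'
from h import *
A=np.load('scene0.npz')['im']; b=cv2.imread('pics/scene_d.png')
cv2.imwrite('pics/cmp.png',np.hstack([cv2.cvtColor(A,cv2.COLOR_RGB2BGR)[150:350,80:440],b[150:350,80:440]]))
def cen(im,W,lo,hi):
    m=cv2.inRange(cv2.cvtColor(im,cv2.COLOR_RGB2HSV),lo,hi)>0
    return m
W0=np.load('side0.npz')
im,d,c=snap('side'); W1=cloud(d,c)
for n,i,w in(('before',W0['im'],W0['W']),('after',im,W1)):
    m=cen(i,w,(0,180,80),(4,255,255)); P=w[m]; P=P[np.isfinite(P).all(1)&(P[:,0]>.4)&(P[:,2]<.03)] if m.any() else P
    print(n,'notebook',len(P),P.mean(0).round(4))
E
```

```text
scene foremost x [-0.1818 -0.1772 -0.1706] y top [-0.0101  0.0091] 631 154
side foremost x [-0.183  -0.1822 -0.1785] y top [-0.0078  0.0077] 485 211
11.2667 [ 0.49050526 -0.03130672  0.14772752] [ 0.4982068 -0.7819721  0.1668116] 0.044809732108738426
before notebook 702 [0.6124 0.1023 0.0146]
after notebook 634 [0.6138 0.0978 0.0144]
```

View pics/cmp.png

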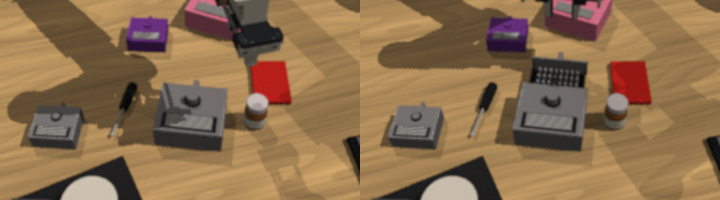

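The drawer is 89 mm out. In the before/after pair the jar (255,110 → 615,110), screwdriver and notebook sit at the same pixels. Handing in.

```bash
python3 -c "
from plant import ctrl
print(ctrl.close_job())"
```

```text
the job is handed in; nothing more can be done
None
```

The drawer is open at its stop and let go, and I handed the job in at about 11.3 s of the 61 s allowed. No verdict was reported.

- **Button:** I pressed it with closed fingertips. The highest force I read was 7.3 N, against the 14 N limit. I held it down until the side camera showed the drawer about 41 mm out by itself, and nothing touched the drawer before then.
- **Drawer:** I pinched the pull from above and the fingers closed to 12 mm, which matches its thickness. I drew it out until the tool stopped moving and the force rose, then opened the fingers and lifted clear.
- **Last checks:** The side camera put the drawer about 89 mm out. The scene camera's foremost point for the pull read 1 to 5 mm less, depending on how I trimmed it, so it agrees less well. The force on the tool was about zero after letting go.
- **Jar, screwdriver and notebook:** All three look unmoved in the before and after pictures. The notebook's measured centre differed by about 5 mm. I put that down to a changed view of it (fewer of its pixels visible), but did not confirm it. I did not measure the jar or screwdriver beyond comparing the pictures.

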